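Gauge a spice jar and lock the reading

TASK

I want to know the width of the spice jar, so stand it upright on the bed of the jar gauge, midway across and between its jaws, and let go of it. Then slide the moving jaw gently shut until the jar is held against the fixed jaw and has pressed the sprung pad partly in (about halfway; neither barely touched nor squeezed to its stop). Finally swing the lock lever all the way over to its end stop, leave the gauge closed on the jar with the lever down, and do not disturb the salt shaker, kitchen timer or pepper mill.

Things in the scene. Friction and masses are not known exactly. Their poses are not given: they have to be found in the camera images.
- gauge: Jar gauge, fixed to the worktop: pale wooden bed 100 (x) x 280 (y) x 16 mm high, aluminium jaws that close along its y axis. Origin on the worktop under the bed, z up; the bed spans y -135 to +145 mm. Fixed jaw at the -y end: plate 64 wide, 12 thick, 75 mm above the bed, inner face at y = -111 mm. The moving carriage is on the +y side.
- fixed_face (a point): Middle of the foot of the fixed jaw's inner face, on the bed's top (gauge frame 0, -111, 16 mm); axes as the gauge.
- jaw (a joint): Travel of the moving jaw (carriage) in m: 0 fully open (pad face 115 mm from the fixed jaw), growing as it closes toward gauge -y, at most 0.105. At 0, in gauge y: jaw plate (60 wide, top 75 mm above the bed) 26 to 38 mm, tab 70 to 82, lever 121, shoe (106 wide, 12.5 high) 24 to 132 mm. Dry friction of 7 N holds it where it is left, also against the pad's spring.
- pad (a joint): How far the sprung pad is pressed in toward its jaw plate, in m: 0 free, 0.012 at its stop; spring 0.45 N per mm. Its two guide pins come out behind the jaw plate by the same amount.
- pad_face (a point): Centre of the sprung pad's face (black rubber plate 52 mm wide, 50 mm high, from 18 to 68 mm above the bed); faces gauge -y.
- tab_top (a point): Top centre of the grip tab on the carriage, for pinching along gauge y or pushing: dark steel plate 34 (x) x 12 (y) mm, 57 mm high above the shoe, top 70 mm above the bed. Free space of 32 mm to the jaw plate in front of it, 27 mm to the lever's knob behind it.
- lever (a joint): Angle of the lock lever in rad about the gauge's +y axis: at 0 it leans 0.5 rad from upright toward gauge -x (the robot's side); it passes upright at 0.5 and reaches its end stop, almost flat toward gauge +x (away from the robot), at 1.965. Friction 0.06 N m keeps it where it is left.
- lever_hinge (a point): The lever's hinge axis (along gauge y), 30 mm above the bed, at mid width.
- lever_tip (a point): Centre of the lever's black round cross knob (16 mm diameter, 24 mm long in y), 68 mm from the hinge; the lever bar is 9 x 11 mm.
- spice_jar: The one spice jar: clear glass with a red cap, 45 mm diameter (body 42 to 43 mm, cap 45 mm from 85 mm up), 106 mm tall, about 110 g. Origin: centre of its underside, z up. Starts upright on the worktop to the left of the gauge.
- salt_shaker: Bystander: salt shaker, 44 mm diameter, 90 mm tall; origin centre of underside.
- kitchen_timer: Bystander: white round kitchen timer, 64 mm diameter, 58 mm tall; origin centre of underside.
- pepper_mill: Bystander: dark wooden pepper mill, 58 mm diameter, 150 mm tall; origin centre of underside.
Not all that is in view belongs to the job. Of the things that look like the spice_jar, the smallest one is meant.

How it is judged:
By the outcome, as a careful person would: the job done as asked, in the order asked, and still so for the second after the job is handed in, with the robot touching nothing.
It also fails if it takes over 64 s, if anything falls off the work surface, if the arm or the gripper's body presses on something with over 40 N, if the wrist force passes 120 N, or if a joint passes its speed limit or range.

ROBOT

A 6-joint arm with a two-finger parallel gripper is mounted at the origin on a cart in front of the work surface, level with it; the furniture and walls round the work are solid. World frame = base frame: x ahead of the robot, y to its left, z up, the work surface at z = 0. Lengths are in m, angles in rad, forces in N, time in s.
With the tool pointing down it reaches from about 0.35 to 0.775 m from the base axis. Payload 5.5 kg.
Tool frame: the origin (TCP) lies midway between the tips of the shut fingers; the grasp point (between the pads) lies 19 mm behind it (env.hold_point_z is the distance from the TCP to the grasp point, in m); z points along the fingers, y is the line along which they close (so a half turn about z gives the same grasp; the last joint's range is limited). The gripper opens to 85 mm and grips with 20 to 120 N. Pads are 22 mm wide; open, the fingers measure 114 mm over their backs; the gripper's body (76 mm by 85 mm) begins 54 mm behind the grasp point. The pads swing forward as they close: fully open they stand 13 mm farther back than shut.
Start: joints at [1.186, 0.313, 0.046, 1.304, 0, 1.431], TCP at [0.139, 0.558, 0.231] pointing down, gripper open.
Joint ranges: [-2.76, 2.76], [-0.86, 1.69], [-1.03, 1.26], [-2.2, 2.34], [-1.47, 1.5], [-3.14, 3.14]. Speed limits (rad/s): [2.57, 2.57, 3.14, 3.14, 3.14, 3.14].

INTERFACE

Orientations are given as a unit quaternion [w, x, y, z].
In Python, from workcell import env, read_camera gives the robot as it stands. The module is installed in compiled form; this text tells all that it offers.
- The arm moves only by the tool carry_out, never from a script. Its argument "moves" is a list of rows, each an object of numbers: "tx", "ty", "tz": the shift along the world's x, y, z in cm; "wx", "wy", "wz": the turn, a rotation vector about the world's x, y, z in rad; "claw": the closure, from -1 (fully open) to 1 (shut). A call has 1 to 8 rows; each row shifts and turns the commanded pose from where the row before left it; what a row does not reach is not made up. A row lasts 1/8 s, in which the tool goes at most 62.5 mm and 10.7 degrees, less where a joint would pass 70% of its speed; a pose out of reach is approached as far as the arm can. A call is refused whole if a number of a shift passes 6.25 or a number of a turn 0.188, either way. A call with a gripper value outside its range is refused whole. The fingers move at their own pace and stop on an object; "newtons" is the grip in N (left out, the last holds). Time passes only in rows, so rows that do not move let the fingers close. It gives the time, the measured TCP pose, the force, the opening and the grip force at its end, in the units of the state.
- env.get_state(): the state, without advancing time (a new reading comes with each control period).
- read_camera(name): name is "side" or "top"; returns a dict with "image" (420x560x3 uint8, blue, green, red), "z_map" (420x560 float32, m along the optical axis (not along the pixel's ray), 0 where there is no reading), "fx", "fy", "cx", "cy" (pixels), "camera_from_world" (4x4, takes a point from world to camera coordinates). Camera axes: x right, y down, z forward; pixel columns grow to the right and rows downward; lengths in m; the calibration is good to about 2 mm. A picture is of the moment at which its call begins.
- env.hand_in(): hands the job in; it is judged then, once.
The state is a dict: "clock": time; "joint_pos": joint angles; "qvel": joint speeds; "tau": joint torques, N m; "tcp_pos": TCP position; "orientation": TCP orientation; "wrist_force": force on the tool from outside, world axes, zero at the start; "ft_torque": the same for the moment, N m; "finger_gap": finger opening in m; "grip_force": force on a finger pad.
Only numpy, scipy, OpenCV 4.12 (cv2) and the standard library are available. Lean on these libraries where they do the work, as an engineer would, in place of code of your own. Each camera call takes 0.05 s, during which the arm holds its last target. There are 200 camera calls.

## Working session

There is one attempt and no reset: what is moved stays moved. The work goes in short steps, Python scripts to look and compute and a tool call to move; the robot and the scene stay as the last step left them, time stands still between calls to the robot, and variables do not carry over. Pictures are saved under pics/ and viewed, at most 10 in all, crops included, and the job is handed in when it is done.

Besides the shell and the picture viewer there is one more tool, called after ">>>" as name(argument=value, ...) on one line, values as JSON. carry_out: Moves the arm, as the interface text tells. Its arguments: {"type":"object","properties":{"moves":{"type":"array","items":{"type":"object","properties":{"tx":{"type":"number"},"ty":{"type":"number"},"tz":{"type":"number"},"wx":{"type":"number"},"wy":{"type":"number"},"wz":{"type":"number"},"claw":{"type":"number"}}}},"newtons":{"type":"number"}},"required":["moves"]}

```bash
mkdir -p pics; cat > h.py <<'E'
import numpy as np,cv2
from workcell import env,read_camera
def cam(n):
    d=read_camera(n); d['T']=np.array(d['camera_from_world']); return d
def pts(d):
    z=d['z_map']; v,u=np.mgrid[:z.shape[0],:z.shape[1]]
    c=np.stack([(u-d['cx'])/d['fx']*z,(v-d['cy'])/d['fy']*z,z],-1)
    R,t=d['T'][:3,:3],d['T'][:3,3]
    w=(c-t)@R; w[z==0]=np.nan; return w
def ray(d,u,v,h):
    R,t=d['T'][:3,:3],d['T'][:3,3]; o=-R.T@t
    r=R.T@np.array([(u-d['cx'])/d['fx'],(v-d['cy'])/d['fy'],1]); return o+r*(h-o[2])/r[2]
def proj(d,p):
    c=d['T'][:3,:3]@np.array(p)+d['T'][:3,3]; return c[0]/c[2]*d['fx']+d['cx'],c[1]/c[2]*d['fy']+d['cy']
E
python3 - <<'E'
from h import *
for n in('top','side'):
    d=cam(n); cv2.imwrite(f'pics/{n}0.png',d['image']); T=d['T']; print(n,d['fx'],d['cx'],d['cy'],-T[:3,:3].T@T[:3,3]); print(T[:3,:3].round(3))
    np.savez(f'{n}0.npz',**{k:v for k,v in d.items()})
print(env.get_state(), env.hold_point_z)
E
```

```text
top 422.4229023827367 277.29571907964265 213.80404844886118 [0.47839416 0.02028101 0.98589159]
[[ 0.017 -1.    -0.014]
 [-0.998 -0.016 -0.067]
 [ 0.066  0.015 -0.998]]
side 401.5132844838577 287.3725175191431 210.35718338015582 [0.53214575 0.93191139 0.46979761]
[[-1.    -0.022  0.019]
 [-0.026  0.385 -0.922]
 [ 0.013 -0.923 -0.386]]
{'clock': 0.1, 'joint_pos': array([ 1.18638832e+00,  3.13929221e-01,  4.51109267e-02,  1.30359852e+00,
       -1.38679783e-05,  1.43119471e+00]), 'qvel': array([ 0.00014456, -0.00050524,  0.00270762, -0.00031516, -0.00078829,
       -0.00062885]), 'tau': array([ 2.13968466e-03, -4.81726241e+01,  2.99244189e+01,  1.28174300e-02,
       -1.30279618e-04, -9.85606476e-07]), 'tcp_pos': array([0.13920731, 0.55743487, 0.23050331]), 'orientation': array([-2.03169705e-04,  1.22097725e-01,  9.92517752e-01, -7.84387433e-04]), 'wrist_force': array([ 0.30014045, -0.44200255, -0.00115509]), 'ft_torque': array([-0.01423761,  0.00626204, -0.01214288]), 'grip_force': 0.0, 'finger_gap': 0.08552822703132529} 0.0187
```

View pics/top0.png

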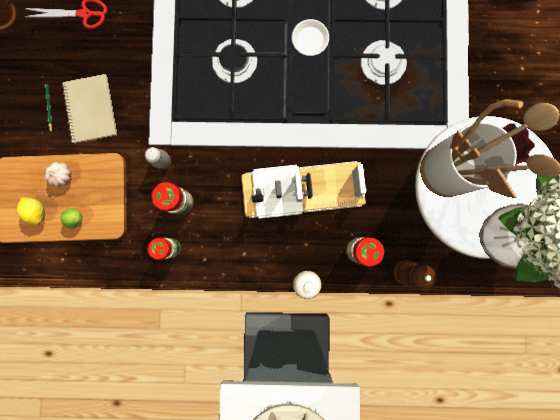

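View pics/side0.png

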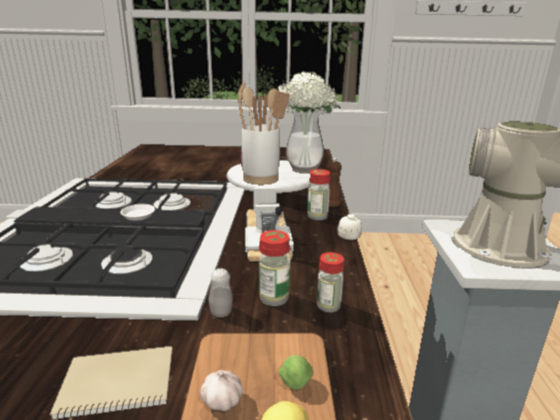

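Top view: red-capped jars at (167,198), (160,248) and (369,252). (160,248) looks smallest and lies left of the gauge. The gauge spans (245–365, 163–217), with its fixed jaw at right (358,185), tab near (281,190) and lever knob at (257,194). The salt shaker is at (157,157), the timer at (307,285) and the mill at (415,273). Next I measure and crop.

```bash
python3 - <<'E'
from h import *
L={n:dict(np.load(f'{n}0.npz')) for n in('top','side')}
def tri(a,b):
    A=[];B=[]
    for d,(u,v) in((L['top'],a),(L['side'],b)):
        R,t=d['T'][:3,:3],d['T'][:3,3];o=-R.T@t;r=R.T@np.array([(u-d['cx'])/d['fx'],(v-d['cy'])/d['fy'],1]);r/=np.linalg.norm(r)
        P=np.eye(3)-np.outer(r,r);A.append(P);B.append(P@o)
    return np.linalg.solve(sum(A),sum(B))
for n,d in L.items():
    h=cv2.cvtColor(d['image'],cv2.COLOR_BGR2HSV); W=pts(d)
    m=(((h[...,0]<8)|(h[...,0]>172))&(h[...,1]>150)&(h[...,2]>80)).astype('u1')
    m=cv2.morphologyEx(m,cv2.MORPH_CLOSE,np.ones((7,7)))
    k,lab,st,c=cv2.connectedComponentsWithStats(m)
    for i in range(1,k):
        if st[i,4]<150: continue
        w=W[lab==i]; zt=np.nanpercentile(w[:,2],95); s=w[np.abs(w[:,2]-zt)<.004]
        print(n,st[i],c[i].round(1),'top z',zt.round(4),'cen',((np.nanmin(s,0)+np.nanmax(s,0))/2).round(4),'ext',(np.nanmax(s,0)-np.nanmin(s,0)).round(4))
# gauge heights from top depth
d=L['top'];W=pts(d); g=W[155:225,235:375]
z=np.nan_to_num(g[...,2]); im=np.clip(z/0.12*255,0,255).astype('u1')
a=cv2.resize(d['image'][150:265,140:380],None,fx=3.3,fy=3.3,interpolation=cv2.INTER_CUBIC)
cv2.imwrite('pics/crop.png',a)
np.set_printoptions(linewidth=250)
print((z[::3,::4]*1000).astype(int))
# wood bed mask
h=cv2.cvtColor(d['image'],cv2.COLOR_BGR2HSV)
m=(np.abs(W[...,2]-.016)<.005)&(W[...,0]>.45)&(W[...,0]<.68)&(np.abs(W[...,1])<.25)&(h[...,2]>120)
q=W[m];print('bed',len(q),np.median(q,0)); r=cv2.minAreaRect((q[:,:2]*1000).astype('f4'));print(r)
W2=pts(L['side'])
E
```

```text
top [ 76   0  32  29 588] [91.8 13.6] top z 0.0119 cen [1.0196 0.4921 0.0115] ext [0.0682 0.0731 0.0073]
top [151 182  32  30 730] [166.5 196.2] top z 0.1397 cen [0.5684 0.2603 0.1389] ext [0.0552 0.0551 0.0063]
top [354 237  31  30 718] [368.7 251.4] top z 0.1396 cen [ 0.4625 -0.1527  0.1388] ext [0.0539 0.0541 0.0064]
top [147 238  25  22 425] [158.9 248.2] top z 0.1089 cen [0.4614 0.2805 0.1081] ext [0.0417 0.0426 0.0065]
side [310 169  21  15 272] [320.  175.8] top z 0.1373 cen [ 0.4598 -0.1487  0.136 ] ext [0.0534 0.0499 0.005 ]
side [260 231  29  25 636] [274. 243.] top z 0.1378 cen [0.5647 0.2644 0.1362] ext [0.051  0.0536 0.0049]
side [318 252  27  21 465] [331.2 261.9] top z 0.107 cen [0.4585 0.2834 0.1053] ext [0.0424 0.0408 0.0046]
[[  0  -3   1   0   0   1   1   0   0  -1   0   0   0   0   2  -1   1   1   1   2   0   0   3   2   2   1   0   0  -1   0  -2  -1   1   2   1]
 [  0  -1   0   0   0   1   2   2   0   0   0  -1   0   0  -2   1   0  -1  -1   1   0   0  -2   2   2   1   3   0   0   1   0  -2  -2   1   1]
 [  0   0   2   0  -3   1   0   0   4   0   2   0   0   0   0
[... 2535 characters left out ...]
 15  27  28  25  27  26  25  17   0   2  -1  -2   0   0  -1  -2  -2   0   0   2  -1  -1  -1   1   2   0   0   1  -2   2]
 [  0   0   0  -1   2   0  -1  -2  -1   1   0  -1   0   2  -3   2  -1   0  -1   0   4  -1   1   1   1   2   0   1  -1   0   0  -1  -1   0   0]
 [  2  -1  -3   1   1   0   1   2   1   1  -1  -3   1   0  -1   0  -2  -1   2   3  -1   0   0   0   4  -2   0  -1   2   1   0  -1   1   0   0]
 [  0   1   1   1   0  -1  -2   1   0   0   0   0   0  -3   1   0   0   1   1   0   0   0   0   1  -1   0   0   0   1   0  -2   0   0  -2   1]]
bed 2672 [ 0.60370908 -0.07631719  0.016233  ]
((592.8746337890625, 35.414886474609375), (108.57005310058594, 397.9744873046875), 7.0331196784973145)
```

View pics/crop.png

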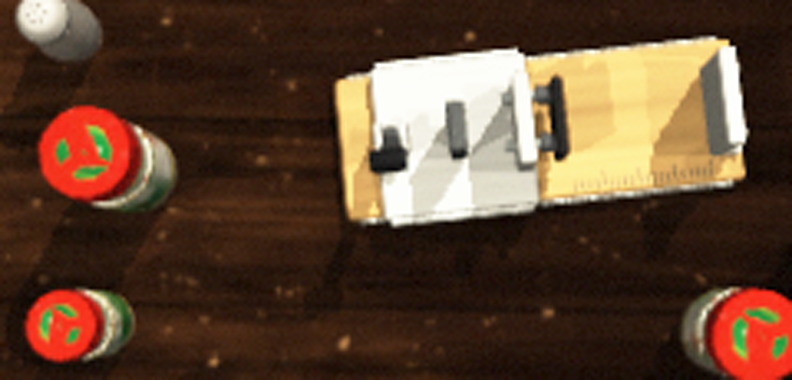

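The crop shows the three candidates. The small jar, at crop (65,325) and image (159,248), measures about 43 mm wide and 107 mm tall. The other two, (167,196) and (369,251), are 54 mm wide and 139 mm tall. So the small one is meant, and it is at about (0.460, 0.282). Now the gauge frame.

```bash
cat > g.py <<'E'
from h import *
def gauge(d):
    W=pts(d); roi=(W[...,0]>.47)&(W[...,0]<.72)&(np.abs(W[...,1])<.2)
    def big(m):
        k,l,s,c=cv2.connectedComponentsWithStats(m.astype('u1')); return l==1+np.argmax(s[1:,4])
    m=big(roi&(W[...,2]>.009)&(W[...,2]<.035))
    q=W[m]; (cx,cy),(a,b),ang=cv2.minAreaRect((q[:,:2]*1000).astype('f4')); return W,roi,(cx,cy),(a,b),ang
if __name__=='__main__':
    for n in('top','side'):
        d=dict(np.load(f'{n}0.npz')); W,roi,c,s,a=gauge(d); print(n,c,s,a)
        if n=='top':
            m=roi&(np.abs(W[...,2]-.016)<.005); m=cv2.morphologyEx(m.astype('u1'),cv2.MORPH_OPEN,np.ones((3,3)))>0
            q=W[m&(W[...,1]<.02)]; print('bedonly',cv2.minAreaRect((q[:,:2]*1000).astype('f4')))
        for lo,hi in((.087,.096),(.0805,.0895),(.112,.122)):
            m=roi&(W[...,2]>lo)&(W[...,2]<hi); k,l,st,cc=cv2.connectedComponentsWithStats(m.astype('u1'))
            for i in range(1,k):
                if st[i,4]>8:
                    q=W[l==i]; r=cv2.minAreaRect((q[:,:2]*1000).astype('f4')); print(n,lo,st[i],np.array(r[0]).round(1),np.array(r[1]).round(1),round(r[2],1),q[:,2].mean().round(4))
E
python3 g.py
```

```text
top (602.43017578125, -23.80712890625) (113.16177368164062, 279.70880126953125) 6.994359970092773
bedonly ((637.0679931640625, -90.86318969726562), (166.3917999267578, 218.8600311279297), 0.7878081202507019)
top 0.087 [357 164   9  30 163] [ 616.7 -144.7] [62.9 12.3] 6.8 0.0909
top 0.087 [295 171   8  28 150] [601.2 -10.7] [58.8 11.9] 6.9 0.0909
top 0.087 [276 182   5  11  21] [595.6  33.1] [21.6  8.6] 1.0 0.0884
top 0.0805 [307 173   6  24  90] [602.8 -34.5] [50.1  8. ] 7.4 0.0837
top 0.0805 [358 172   2   7  10] [ 624.6 -138.7] [12.3  1.8] 0.8 0.0865
top 0.0805 [359 179   2  10  11] [ 605.8 -140.8] [19.1  2.3] 1.1 0.0861
top 0.0805 [275 180   7  16  89] [594.9  33. ] [32.7 12.5] 9.1 0.0858
top 0.0805 [352 237  12  11  17] [ 483.  -135.6] [ 5.2 31.6] 42.9 0.085
top 0.112 [252 194  12   9  81] [568.9  74.8] [14.8 23.4] 8.8 0.1171
top 0.112 [354 240   5   8  12] [ 478.2 -129. ] [ 1.4 16.8] 59.6 0.117
side (709.2835693359375, 0.1504669189453125) (399.5795593261719, 21.322479248046875) 89.99516296386719
side 0.087 [254 187  22   3  46] [ 613.6 -140.1] [59.5 11.7] 4.3 0.0896
side 0.087 [309 186   7   6  23] [ 481.5 -136.8] [ 6.7 31.7] 33.3 0.091
side 0.087 [256 204  23   4  60] [596.8  -6.7] [57.  13.7] 11.9 0.0895
side 0.087 [273 217   6   4  16] [574.1  79.6] [ 8.8 14.3] 57.0 0.0918
side 0.0805 [254 187  22   5  70] [ 613.6 -140.1] [59.5 11.7] 4.3 0.0857
side 0.0805 [309 189   7   5  23] [ 480.9 -136. ] [ 6.6 29.3] 37.4 0.0849
side 0.0805 [256 204  24   6  86] [596.3 -16.4] [57.9 35.1] 2.4 0.0851
side 0.0805 [262 213  13   4  47] [591.8  36.8] [29.2 12.6] 4.0 0.0839
side 0.0805 [272 219   6   5  16] [575.6  79.5] [ 8.9 12.6] 50.6 0.0849
side 0.112 [309 178   7   5  23] [ 481.2 -135.8] [ 5.5 32.4] 35.9 0.1168
side 0.112 [275 207   7   6  31] [564.6  78.8] [14.2 22.1] 9.8 0.1161
```

Gauge fit: yaw ≈ 0.12 rad. I averaged the two cameras, which disagree by about 3–4 mm. The origin is at about (0.601, -0.027). The tab, plate and knob spacings all fit a jaw travel of about 14 mm now, and heights of 91/86/117 mm match the text. Moving above the jar.

>>> carry_out(moves=[{"tx": 4,"ty": -3.44,"claw": -1},{"tx": 4,"ty": -3.44},{"tx": 4,"ty": -3.44},{"tx": 4,"ty": -3.44},{"tx": 4,"ty": -3.44},{"tx": 4,"ty": -3.44},{"tx": 4,"ty": -3.44},{"tx": 4,"ty": -3.44}], newtons=35)

```text
invalid input at $.moves[0]: expected keys tx, ty, tz, wx, wy, wz, claw
```

>>> carry_out(moves=[{"tz": -3},{"tz": -3},{"tz": 0}])

```text
invalid input at $.moves[0]: expected keys tx, ty, tz, wx, wy, wz, claw
```

```bash
python3 - <<'E'
from h import *
s=env.get_state();print(s['tcp_pos'],s['orientation'],s['wrist_force'],s['finger_gap'])
t=cam('top');a=cam('side')
cv2.imwrite('pics/pre.png',np.hstack([cv2.resize(t['image'][150:330,80:300],(440,360)),cv2.resize(a['image'][140:340,240:420],(324,360))]))
p=s['tcp_pos'];print('tcp pix',proj(t,p),proj(a,p))
E
```

```text
[0.13920731 0.55743487 0.23050331] [-2.03169705e-04  1.22097725e-01  9.92517752e-01 -7.84387433e-04] [ 0.30014045 -0.44200255 -0.00115509] 0.08552822703132529
tcp pix (np.float64(-27.07999505504995), np.float64(430.96591871815735)) (np.float64(655.4048472255934), np.float64(290.9497341836666))
```

View pics/pre.png

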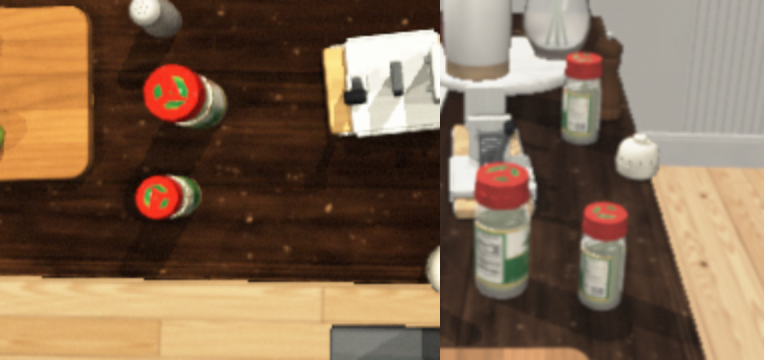

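The moves were refused because each row needs every key. The picture just shows the unchanged scene, with the small jar at top-view (159,248). Sending again.

>>> carry_out(moves=[{"tx": 4,"ty": -3.44,"tz": 0,"wx": 0,"wy": 0,"wz": 0,"claw": -1},{"tx": 4,"ty": -3.44,"tz": 0,"wx": 0,"wy": 0,"wz": 0,"claw": -1},{"tx": 4,"ty": -3.44,"tz": 0,"wx": 0,"wy": 0,"wz": 0,"claw": -1},{"tx": 4,"ty": -3.44,"tz": 0,"wx": 0,"wy": 0,"wz": 0,"claw": -1},{"tx": 4,"ty": -3.44,"tz": 0,"wx": 0,"wy": 0,"wz": 0,"claw": -1},{"tx": 4,"ty": -3.44,"tz": 0,"wx": 0,"wy": 0,"wz": 0,"claw": -1},{"tx": 4,"ty": -3.44,"tz": 0,"wx": 0,"wy": 0,"wz": 0,"claw": -1},{"tx": 4,"ty": -3.44,"tz": 0,"wx": 0,"wy": 0,"wz": 0,"claw": -1}], newtons=35)

```text
clock: 1.2
tcp_pos: [0.4605, 0.2814, 0.2313]
orientation: [0.0, 0.122, 0.993, 0.0]
wrist_force: [0.2, 0.8, 0.1]
finger_gap: 0.0857
grip_force: 0.0
```

>>> carry_out(moves=[{"tx": 0,"ty": 0,"tz": -3,"wx": 0,"wy": 0,"wz": 0,"claw": -1},{"tx": 0,"ty": 0,"tz": -3,"wx": 0,"wy": 0,"wz": 0,"claw": -1},{"tx": 0,"ty": 0,"tz": 0,"wx": 0,"wy": 0,"wz": 0,"claw": -1}])

```text
clock: 1.58
tcp_pos: [0.4576, 0.2816, 0.169]
orientation: [-0.002, 0.122, 0.992, -0.001]
wrist_force: [0.9, 0.2, 0.1]
finger_gap: 0.0854
grip_force: 0.0
```

```bash
python3 - <<'E'
from h import *
s=env.get_state();print(s['tcp_pos'],s['orientation'],s['wrist_force'],s['finger_gap'])
t=cam('top');a=cam('side')
cv2.imwrite('pics/pre2.png',np.hstack([cv2.resize(t['image'][150:330,80:300],(440,360)),cv2.resize(a['image'][140:340,240:420],(324,360))]))
p=s['tcp_pos'];print('tcp pix',proj(t,p),proj(a,p))
E
```

```text
[0.45764882 0.28163671 0.16897561] [-0.00235834  0.12236914  0.99248095 -0.00134286] [0.87881628 0.18068154 0.0531777 ] 0.08541603142952471
tcp pix (np.float64(147.85770700506941), np.float64(250.40121024715103)) (np.float64(334.0937421753403), np.float64(226.57334874717395))
```

View pics/pre2.png

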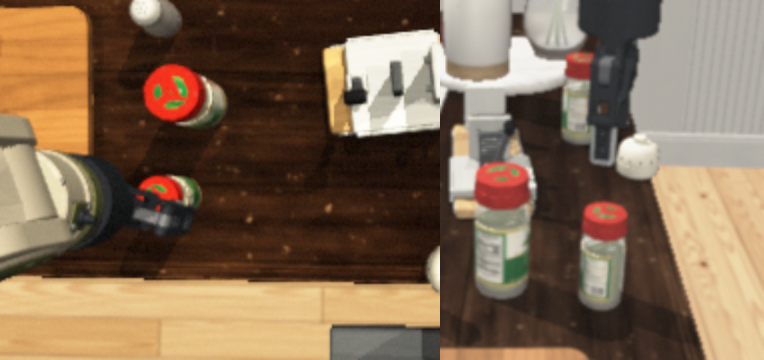

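The fingers straddle the small jar in both views (crop (165,205) and (603,150)). Descending to grasp at about 65 mm height.

>>> carry_out(moves=[{"tx": 0,"ty": 0,"tz": -3.1,"wx": 0,"wy": 0,"wz": 0,"claw": -1},{"tx": 0,"ty": 0,"tz": -3.1,"wx": 0,"wy": 0,"wz": 0,"claw": -1},{"tx": 0,"ty": 0,"tz": -3.1,"wx": 0,"wy": 0,"wz": 0,"claw": -1},{"tx": 0,"ty": 0,"tz": -3.1,"wx": 0,"wy": 0,"wz": 0,"claw": -1},{"tx": 0,"ty": 0,"tz": 0,"wx": 0,"wy": 0,"wz": 0,"claw": -1},{"tx": 0,"ty": 0,"tz": 0,"wx": 0,"wy": 0,"wz": 0,"claw": -1}])

```text
clock: 2.42
tcp_pos: [0.4606, 0.2834, 0.0492]
orientation: [0.001, 0.122, 0.993, 0.001]
wrist_force: [-0.4, 0.5, 0.3]
finger_gap: 0.085
grip_force: 0.0
```

>>> carry_out(moves=[{"tx": 0,"ty": 0,"tz": 0,"wx": 0,"wy": 0,"wz": 0,"claw": 0},{"tx": 0,"ty": 0,"tz": 0,"wx": 0,"wy": 0,"wz": 0,"claw": 0.1},{"tx": 0,"ty": 0,"tz": 0,"wx": 0,"wy": 0,"wz": 0,"claw": 0.2},{"tx": 0,"ty": 0,"tz": 0,"wx": 0,"wy": 0,"wz": 0,"claw": 0.4},{"tx": 0,"ty": 0,"tz": 0,"wx": 0,"wy": 0,"wz": 0,"claw": 1},{"tx": 0,"ty": 0,"tz": 0,"wx": 0,"wy": 0,"wz": 0,"claw": 1},{"tx": 0,"ty": 0,"tz": 0,"wx": 0,"wy": 0,"wz": 0,"claw": 1}])

```text
clock: 3.3
tcp_pos: [0.4601, 0.2826, 0.0483]
orientation: [0.001, 0.122, 0.993, 0.0]
wrist_force: [-1.3, -1.7, 5.8]
finger_gap: 0.0435
grip_force: 29.0
```

>>> carry_out(moves=[{"tx": 0,"ty": 0,"tz": 3.0,"wx": 0,"wy": 0,"wz": 0,"claw": 1},{"tx": 0,"ty": 0,"tz": 5,"wx": 0,"wy": 0,"wz": 0,"claw": 1},{"tx": 0,"ty": 0,"tz": 5,"wx": 0,"wy": 0,"wz": 0,"claw": 1},{"tx": 0,"ty": 0,"tz": 4,"wx": 0,"wy": 0,"wz": 0,"claw": 1},{"tx": 0,"ty": 0,"tz": 0,"wx": 0,"wy": 0,"wz": 0,"claw": 1}])

```text
clock: 3.92
tcp_pos: [0.4613, 0.2836, 0.2209]
orientation: [0.003, 0.122, 0.993, 0.002]
wrist_force: [-0.1, 0.1, -2.3]
finger_gap: 0.0433
grip_force: 30.5
```

>>> carry_out(moves=[{"tx": 1.85,"ty": -4.6,"tz": 0,"wx": 0,"wy": 0,"wz": -0.151,"claw": 1},{"tx": 1.85,"ty": -4.6,"tz": 0,"wx": 0,"wy": 0,"wz": -0.151,"claw": 1},{"tx": 1.85,"ty": -4.6,"tz": 0,"wx": 0,"wy": 0,"wz": -0.151,"claw": 1},{"tx": 1.85,"ty": -4.6,"tz": 0,"wx": 0,"wy": 0,"wz": -0.151,"claw": 1},{"tx": 1.85,"ty": -4.6,"tz": 0,"wx": 0,"wy": 0,"wz": -0.151,"claw": 1},{"tx": 1.85,"ty": -4.6,"tz": 0,"wx": 0,"wy": 0,"wz": -0.151,"claw": 1},{"tx": 1.85,"ty": -4.6,"tz": 0,"wx": 0,"wy": 0,"wz": -0.151,"claw": 1},{"tx": 1.85,"ty": -4.5,"tz": 0,"wx": 0,"wy": 0,"wz": -0.15,"claw": 1}])

```text
clock: 4.92
tcp_pos: [0.6071, -0.0857, 0.2154]
orientation: [-0.001, 0.666, 0.746, -0.0]
wrist_force: [-0.2, 0.2, -2.0]
finger_gap: 0.043
grip_force: 30.6
```

>>> carry_out(moves=[{"tx": 0,"ty": 0,"tz": 0,"wx": 0,"wy": 0,"wz": 0,"claw": 1},{"tx": 0,"ty": 0,"tz": 0,"wx": 0,"wy": 0,"wz": 0,"claw": 1},{"tx": 0,"ty": 0,"tz": 0,"wx": 0,"wy": 0,"wz": 0,"claw": 1}])

```text
clock: 5.3
tcp_pos: [0.6067, -0.083, 0.2168]
orientation: [-0.001, 0.663, 0.749, -0.0]
wrist_force: [0.1, 0.8, -0.5]
finger_gap: 0.0431
grip_force: 30.7
```

```bash
python3 - <<'E'
from h import *
s=env.get_state();print(s['tcp_pos'],s['orientation'],s['wrist_force'],s['finger_gap'])
t=cam('top');a=cam('side')
cv2.imwrite('pics/over.png',np.hstack([cv2.resize(t['image'][130:310,220:420],(400,360)),cv2.resize(a['image'][100:280,180:380],(400,360))]))
E
```

```text
[ 0.60666287 -0.08300844  0.21681473] [-6.38784630e-04  6.63082434e-01  7.48546089e-01 -1.74135439e-04] [ 0.06905992  0.77155781 -0.46543104] 0.04312063800043015
```

View pics/over.png

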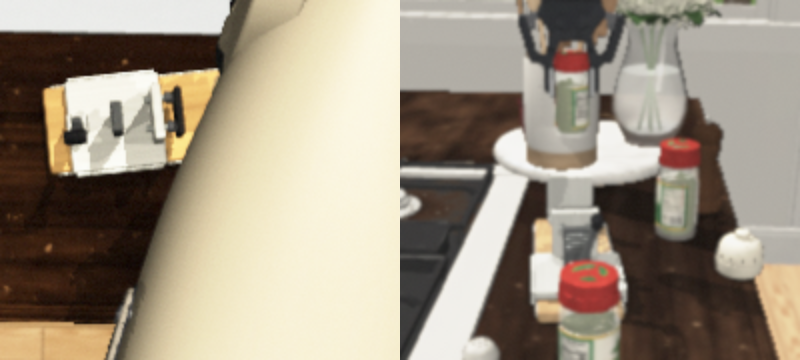

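The jar hangs upright in the fingers (side crop (573,90)), above the bed between the jaws. Lowering.

>>> carry_out(moves=[{"tx": 0,"ty": 0,"tz": -4,"wx": 0,"wy": 0,"wz": 0,"claw": 1},{"tx": 0,"ty": 0,"tz": -4,"wx": 0,"wy": 0,"wz": 0,"claw": 1},{"tx": 0,"ty": 0,"tz": -3,"wx": 0,"wy": 0,"wz": 0,"claw": 1},{"tx": 0,"ty": 0,"tz": -2,"wx": 0,"wy": 0,"wz": 0,"claw": 1},{"tx": 0,"ty": 0,"tz": -1,"wx": 0,"wy": 0,"wz": 0,"claw": 1},{"tx": 0,"ty": 0,"tz": -0.5,"wx": 0,"wy": 0,"wz": 0,"claw": 1},{"tx": 0,"ty": 0,"tz": -0.3,"wx": 0,"wy": 0,"wz": 0,"claw": 1},{"tx": 0,"ty": 0,"tz": 0,"wx": 0,"wy": 0,"wz": 0,"claw": 1}])

```text
clock: 6.4
tcp_pos: [0.6078, -0.0844, 0.0699]
orientation: [0.0, 0.664, 0.748, 0.0]
wrist_force: [0.4, -0.1, -1.6]
finger_gap: 0.0436
grip_force: 30.7
```

>>> carry_out(moves=[{"tx": 0,"ty": 0,"tz": -0.1,"wx": 0,"wy": 0,"wz": 0,"claw": 1},{"tx": 0,"ty": 0,"tz": -0.1,"wx": 0,"wy": 0,"wz": 0,"claw": 1},{"tx": 0,"ty": 0,"tz": 0,"wx": 0,"wy": 0,"wz": 0,"claw": 1}])

```text
clock: 6.78
tcp_pos: [0.6074, -0.0843, 0.0674]
orientation: [0.0, 0.664, 0.748, 0.0]
wrist_force: [-0.3, 0.4, -1.2]
finger_gap: 0.0435
grip_force: 30.7
```

>>> carry_out(moves=[{"tx": 0,"ty": 0,"tz": -0.1,"wx": 0,"wy": 0,"wz": 0,"claw": 1},{"tx": 0,"ty": 0,"tz": -0.1,"wx": 0,"wy": 0,"wz": 0,"claw": 1},{"tx": 0,"ty": 0,"tz": 0,"wx": 0,"wy": 0,"wz": 0,"claw": 1}])

```text
clock: 7.15
tcp_pos: [0.6073, -0.0843, 0.0652]
orientation: [-0.0, 0.664, 0.748, -0.0]
wrist_force: [0.2, 0.3, -1.8]
finger_gap: 0.0435
grip_force: 30.7
```

>>> carry_out(moves=[{"tx": 0,"ty": 0,"tz": -0.1,"wx": 0,"wy": 0,"wz": 0,"claw": 1},{"tx": 0,"ty": 0,"tz": 0,"wx": 0,"wy": 0,"wz": 0,"claw": 1},{"tx": 0,"ty": 0,"tz": 0,"wx": 0,"wy": 0,"wz": 0,"claw": 1}])

```text
clock: 7.52
tcp_pos: [0.6074, -0.0843, 0.0645]
orientation: [0.0, 0.664, 0.748, 0.0]
wrist_force: [0.3, -0.1, 0.9]
finger_gap: 0.0432
grip_force: 30.9
```

The jar is on the bed: the vertical force went from -1.8 to +0.9 N. Release and lift.

>>> carry_out(moves=[{"tx": 0,"ty": 0,"tz": 0,"wx": 0,"wy": 0,"wz": 0,"claw": 0},{"tx": 0,"ty": 0,"tz": 0,"wx": 0,"wy": 0,"wz": 0,"claw": -0.5},{"tx": 0,"ty": 0,"tz": 0,"wx": 0,"wy": 0,"wz": 0,"claw": -1},{"tx": 0,"ty": 0,"tz": 0,"wx": 0,"wy": 0,"wz": 0,"claw": -1},{"tx": 0,"ty": 0,"tz": 0,"wx": 0,"wy": 0,"wz": 0,"claw": -1}])

```text
clock: 8.15
tcp_pos: [0.6074, -0.0843, 0.0643]
orientation: [0.0, 0.664, 0.748, 0.0]
wrist_force: [0.1, -0.1, -0.6]
finger_gap: 0.0856
grip_force: 0.0
```

>>> carry_out(moves=[{"tx": 0,"ty": 0,"tz": 3,"wx": 0,"wy": 0,"wz": 0,"claw": -1},{"tx": 0,"ty": 0,"tz": 4,"wx": 0,"wy": 0,"wz": 0,"claw": -1},{"tx": 0,"ty": 0,"tz": 4,"wx": 0,"wy": 0,"wz": 0,"claw": -1},{"tx": 0,"ty": 0,"tz": 4,"wx": 0,"wy": 0,"wz": 0,"claw": -1},{"tx": 0,"ty": 0,"tz": 0,"wx": 0,"wy": 0,"wz": 0,"claw": -1}])

```text
clock: 8.78
tcp_pos: [0.6095, -0.0849, 0.2185]
orientation: [0.003, 0.664, 0.748, 0.002]
wrist_force: [0.1, -0.1, 0.7]
finger_gap: 0.0852
grip_force: 0.0
```

>>> carry_out(moves=[{"tx": 0,"ty": 4,"tz": 0,"wx": 0,"wy": 0,"wz": 0.175,"claw": -0.3},{"tx": 0,"ty": 4,"tz": 0,"wx": 0,"wy": 0,"wz": 0.175,"claw": -0.3},{"tx": 0,"ty": 4,"tz": 0,"wx": 0,"wy": 0,"wz": 0.175,"claw": 0},{"tx": 0,"ty": 4,"tz": 0,"wx": 0,"wy": 0,"wz": 0.175,"claw": 0.2},{"tx": -1,"ty": 4,"tz": 0,"wx": 0,"wy": 0,"wz": 0.175,"claw": 0.25},{"tx": -1,"ty": 4,"tz": 0,"wx": 0,"wy": 0,"wz": 0.175,"claw": 0.25},{"tx": -1,"ty": 4,"tz": 0,"wx": 0,"wy": 0,"wz": 0.175,"claw": 0.25},{"tx": -1,"ty": 4,"tz": 0,"wx": 0,"wy": 0,"wz": 0.175,"claw": 0.25}])

```text
clock: 9.78
tcp_pos: [0.5665, 0.2368, 0.2131]
orientation: [-0.001, 0.023, 1.0, -0.0]
wrist_force: [0.7, 0.1, 0.2]
finger_gap: 0.0319
grip_force: 0.0
```

>>> carry_out(moves=[{"tx": 0,"ty": 2,"tz": 0,"wx": 0,"wy": 0,"wz": 0.171,"claw": 0.25},{"tx": 0,"ty": 0,"tz": 0,"wx": 0,"wy": 0,"wz": 0,"claw": 0.25},{"tx": 0,"ty": 0,"tz": 0,"wx": 0,"wy": 0,"wz": 0,"claw": 0.25}])

```text
clock: 10.15
tcp_pos: [0.5671, 0.2551, 0.2135]
orientation: [-0.001, -0.058, 0.998, -0.0]
wrist_force: [0.1, -0.3, -0.6]
finger_gap: 0.032
grip_force: 0.0
```

```bash
python3 - <<'E'
from h import *
s=env.get_state();print(s['tcp_pos'],s['orientation'],s['wrist_force'],s['finger_gap'])
t=cam('top');a=cam('side')
for n,d in(('top',t),('side',a)):
    h=cv2.cvtColor(d['image'],cv2.COLOR_BGR2HSV); W=pts(d)
    m=(((h[...,0]<8)|(h[...,0]>172))&(h[...,1]>130)&(h[...,2]>60)).astype('u1')
    m=cv2.morphologyEx(m,cv2.MORPH_CLOSE,np.ones((7,7)))
    k,lab,st,c=cv2.connectedComponentsWithStats(m)
    for i in range(1,k):
        if st[i,4]<100: continue
        w=W[lab==i]; zt=np.nanpercentile(w[:,2],95); q=w[np.abs(w[:,2]-zt)<.004]
        print(n,st[i],'top z',zt.round(4),'cen',((np.nanmin(q,0)+np.nanmax(q,0))/2).round(4),'ext',(np.nanmax(q,0)-np.nanmin(q,0)).round(4))
cv2.imwrite('pics/set.png',np.hstack([cv2.resize(t['image'][130:310,220:420],(400,360)),cv2.resize(a['image'][100:280,180:380],(400,360))]))
E
```

```text
[0.56710306 0.25508722 0.21349883] [-6.33019928e-04 -5.83776009e-02  9.98294330e-01 -2.93790075e-04] [ 0.08463992 -0.27751447 -0.6416172 ] 0.03203284219950765
top [ 76   0  32  29 615] top z 0.0117 cen [1.0197 0.4921 0.0109] ext [0.0681 0.0724 0.0063]
top [323 169  22  22 378] top z 0.125 cen [ 0.6091 -0.0822  0.124 ] ext [0.0415 0.0415 0.006 ]
top [151 188  32  24 484] top z 0.1401 cen [0.5604 0.2603 0.1389] ext [0.0392 0.055  0.0055]
top [354 237  31  30 718] top z 0.1397 cen [ 0.4625 -0.1525  0.1388] ext [0.0539 0.0543 0.0061]
side [310 168  21  16 289] top z 0.1373 cen [ 0.4596 -0.1491  0.1362] ext [0.0535 0.0564 0.0057]
side [259 230  31  26 657] top z 0.1379 cen [0.5647 0.262  0.1363] ext [0.0508 0.0568 0.0048]
```

View pics/set.png

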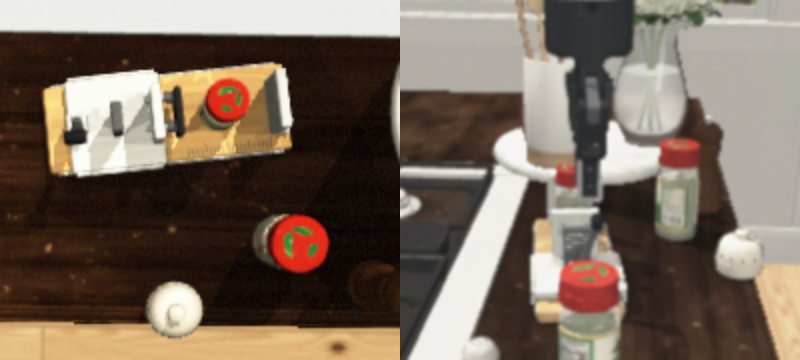

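The jar stands upright mid-bed: top crop (228,100), cap top z 0.124, less than 1 mm off the centreline. Now to the tab at about (0.5936, 0.034).

>>> carry_out(moves=[{"tx": 0.66,"ty": -5.5,"tz": 0,"wx": 0,"wy": 0,"wz": 0,"claw": 0.35},{"tx": 0.66,"ty": -5.5,"tz": 0,"wx": 0,"wy": 0,"wz": 0,"claw": 0.35},{"tx": 0.66,"ty": -5.5,"tz": 0,"wx": 0,"wy": 0,"wz": 0,"claw": 0.35},{"tx": 0.66,"ty": -5.6,"tz": 0,"wx": 0,"wy": 0,"wz": 0,"claw": 0.35},{"tx": 0,"ty": 0,"tz": -4,"wx": 0,"wy": 0,"wz": 0,"claw": 0.35},{"tx": 0,"ty": 0,"tz": -4,"wx": 0,"wy": 0,"wz": 0,"claw": 0.35},{"tx": 0,"ty": 0,"tz": -2.5,"wx": 0,"wy": 0,"wz": 0,"claw": 0.35},{"tx": 0,"ty": 0,"tz": 0,"wx": 0,"wy": 0,"wz": 0,"claw": 0.35}])

```text
clock: 11.25
tcp_pos: [0.5918, 0.0337, 0.1072]
orientation: [-0.002, -0.058, 0.998, 0.0]
wrist_force: [-0.6, -0.6, 0.9]
finger_gap: 0.0277
grip_force: 0.0
```

```bash
python3 - <<'E'
from h import *
s=env.get_state();print(s['tcp_pos'],s['orientation'],s['wrist_force'],s['finger_gap'])
t=cam('top');a=cam('side')
cv2.imwrite('pics/tab.png',np.hstack([cv2.resize(t['image'][140:250,220:370],(436,320),interpolation=2),cv2.resize(a['image'][150:270,220:350],(347,320),interpolation=2)]))
E
```

```text
[0.59175966 0.03373923 0.10717729] [-2.41878256e-03 -5.83670247e-02  9.98292212e-01  3.14952507e-04] [-0.56780322 -0.56295869  0.8869264 ] 0.027742041074375272
```

View pics/tab.png

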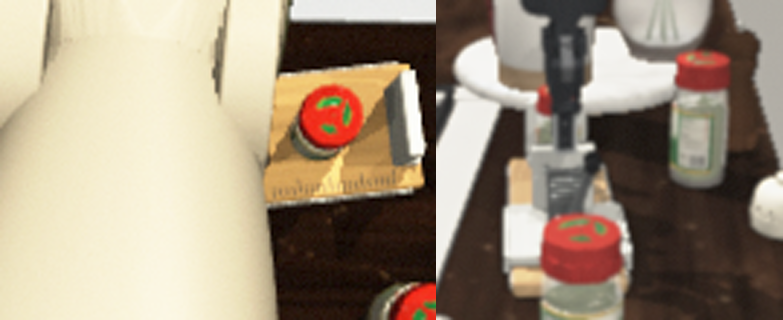

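The arm hides the gauge in the top view, but the side crop shows the fingers at (565,130), centred on the carriage. Lowering around the tab while watching the force.

>>> carry_out(moves=[{"tx": 0,"ty": 0,"tz": -1,"wx": 0,"wy": 0,"wz": 0,"claw": 0.35},{"tx": 0,"ty": 0,"tz": -1,"wx": 0,"wy": 0,"wz": 0,"claw": 0.35},{"tx": 0,"ty": 0,"tz": -0.6,"wx": 0,"wy": 0,"wz": 0,"claw": 0.35},{"tx": 0,"ty": 0,"tz": 0,"wx": 0,"wy": 0,"wz": 0,"claw": 0.35}])

```text
clock: 11.85
tcp_pos: [0.5932, 0.0348, 0.0826]
orientation: [-0.001, -0.06, 0.998, 0.0]
wrist_force: [-1.0, 0.1, -0.6]
finger_gap: 0.028
grip_force: 0.0
```

>>> carry_out(moves=[{"tx": 0,"ty": 0,"tz": -1,"wx": 0,"wy": 0,"wz": 0,"claw": 0.35},{"tx": 0,"ty": 0,"tz": -1,"wx": 0,"wy": 0,"wz": 0,"claw": 0.35},{"tx": 0,"ty": 0,"tz": 0,"wx": 0,"wy": 0,"wz": 0,"claw": 0.35},{"tx": 0,"ty": 0,"tz": 0,"wx": 0,"wy": 0,"wz": 0,"claw": 0.35}])

```text
clock: 12.35
tcp_pos: [0.5937, 0.0347, 0.0632]
orientation: [-0.0, -0.06, 0.998, 0.0]
wrist_force: [0.1, 0.3, 0.5]
finger_gap: 0.0276
grip_force: 0.0
```

>>> carry_out(moves=[{"tx": 0,"ty": 0,"tz": 0,"wx": 0,"wy": 0,"wz": 0,"claw": 0.5},{"tx": 0,"ty": 0,"tz": 0,"wx": 0,"wy": 0,"wz": 0,"claw": 0.6},{"tx": 0,"ty": 0,"tz": 0,"wx": 0,"wy": 0,"wz": 0,"claw": 0.8},{"tx": 0,"ty": 0,"tz": 0,"wx": 0,"wy": 0,"wz": 0,"claw": 1},{"tx": 0,"ty": 0,"tz": 0,"wx": 0,"wy": 0,"wz": 0,"claw": 1},{"tx": 0,"ty": 0,"tz": 0,"wx": 0,"wy": 0,"wz": 0,"claw": 1}], newtons=30)

```text
clock: 13.1
tcp_pos: [0.5941, 0.0341, 0.0638]
orientation: [0.0, -0.059, 0.998, -0.001]
wrist_force: [-0.4, -5.0, 5.1]
finger_gap: 0.0114
grip_force: 31.4
```

```bash
python3 - <<'E'
from h import *
s=env.get_state();print(s['tcp_pos'],s['wrist_force'],s['ft_torque'],s['finger_gap'])
E
```

```text
[0.59411447 0.03410145 0.06375272] [-0.4356846  -4.959206    5.09541015] [-0.94507812  0.12977936  0.12345321] 0.011431683360099646
```

Tab gripped at 11.4 mm. Sliding the carriage toward gauge -y, slowly.

>>> carry_out(moves=[{"tx": 0.024,"ty": -0.2,"tz": 0,"wx": 0,"wy": 0,"wz": 0,"claw": 1},{"tx": 0.048,"ty": -0.4,"tz": 0,"wx": 0,"wy": 0,"wz": 0,"claw": 1},{"tx": 0.048,"ty": -0.4,"tz": 0,"wx": 0,"wy": 0,"wz": 0,"claw": 1},{"tx": 0.048,"ty": -0.4,"tz": 0,"wx": 0,"wy": 0,"wz": 0,"claw": 1},{"tx": 0.048,"ty": -0.4,"tz": 0,"wx": 0,"wy": 0,"wz": 0,"claw": 1},{"tx": 0.024,"ty": -0.2,"tz": 0,"wx": 0,"wy": 0,"wz": 0,"claw": 1},{"tx": 0,"ty": 0,"tz": 0,"wx": 0,"wy": 0,"wz": 0,"claw": 1},{"tx": 0,"ty": 0,"tz": 0,"wx": 0,"wy": 0,"wz": 0,"claw": 1}])

```text
clock: 14.1
tcp_pos: [0.5961, 0.0174, 0.0638]
orientation: [0.0, -0.061, 0.998, 0.002]
wrist_force: [-1.8, 5.6, 6.5]
finger_gap: 0.0112
grip_force: 31.8
```

>>> carry_out(moves=[{"tx": 0.024,"ty": -0.2,"tz": 0,"wx": 0,"wy": 0,"wz": 0,"claw": 1},{"tx": 0.036,"ty": -0.3,"tz": 0,"wx": 0,"wy": 0,"wz": 0,"claw": 1},{"tx": 0.036,"ty": -0.3,"tz": 0,"wx": 0,"wy": 0,"wz": 0,"claw": 1},{"tx": 0.036,"ty": -0.3,"tz": 0,"wx": 0,"wy": 0,"wz": 0,"claw": 1},{"tx": 0.036,"ty": -0.3,"tz": 0,"wx": 0,"wy": 0,"wz": 0,"claw": 1},{"tx": 0.036,"ty": -0.3,"tz": 0,"wx": 0,"wy": 0,"wz": 0,"claw": 1},{"tx": 0.036,"ty": -0.3,"tz": 0,"wx": 0,"wy": 0,"wz": 0,"claw": 1},{"tx": 0.024,"ty": -0.2,"tz": 0,"wx": 0,"wy": 0,"wz": 0,"claw": 1}])

```text
clock: 15.1
tcp_pos: [0.5987, -0.0039, 0.0638]
orientation: [0.0, -0.061, 0.998, 0.003]
wrist_force: [-1.9, 7.6, 7.2]
finger_gap: 0.0118
grip_force: 31.8
```

>>> carry_out(moves=[{"tx": 0.036,"ty": -0.3,"tz": 0,"wx": 0,"wy": 0,"wz": 0,"claw": 1},{"tx": 0.036,"ty": -0.3,"tz": 0,"wx": 0,"wy": 0,"wz": 0,"claw": 1},{"tx": 0.036,"ty": -0.3,"tz": 0,"wx": 0,"wy": 0,"wz": 0,"claw": 1},{"tx": 0.024,"ty": -0.2,"tz": 0,"wx": 0,"wy": 0,"wz": 0,"claw": 1},{"tx": 0,"ty": 0,"tz": 0,"wx": 0,"wy": 0,"wz": 0,"claw": 1},{"tx": 0,"ty": 0,"tz": 0,"wx": 0,"wy": 0,"wz": 0,"claw": 1}])

```text
clock: 15.85
tcp_pos: [0.6001, -0.0152, 0.0638]
orientation: [0.0, -0.061, 0.998, 0.003]
wrist_force: [-1.8, 6.3, 6.5]
finger_gap: 0.0114
grip_force: 31.8
```

```bash
cat > m.py <<'E'
from h import *
s=env.get_state();print(s['clock'],s['tcp_pos'].round(4),s['wrist_force'].round(1),s['finger_gap'])
p=s['tcp_pos']*1000; print('jaw by tcp',76-((p[0]-601.2)*-.12+(p[1]+26.8)*.993))
for n in('top','side'):
    d=cam(n); np.savez(n+'1.npz',**d); W=pts(d); roi=(W[...,0]>.5)&(W[...,0]<.7)&(np.abs(W[...,1])<.2)
    for lo,hi in((.0875,.097),(.0805,.0875),(.112,.13)):
        m=roi&(W[...,2]>lo)&(W[...,2]<hi); k,l,st,cc=cv2.connectedComponentsWithStats(m.astype('u1'))
        for i in range(1,k):
            if st[i,4]>25:
                q=W[l==i]; r=cv2.minAreaRect((q[:,:2]*1000).astype('f4')); print(n,lo,st[i],np.array(r[0]).round(1),np.array(r[1]).round(1),round(r[2],1))
E
python3 m.py
```

```text
15.85 [ 0.6001 -0.0152  0.0638] [-1.8  6.3  6.5] 0.011354643036592244
jaw by tcp 64.33357508577217
top 0.0875 [358 164   8  30 150] [ 616.2 -144.8] [62.3 11.8] 7.0
side 0.0875 [262 203   9   6  30] [599.5   0.9] [20.3 14.4] 1.7
side 0.0805 [261 206  13   6  37] [597.6  -2. ] [30.7 22.5] 0.0
side 0.112 [261 192  12  10  57] [597.1  15.3] [24.  39.7] 18.1
side 0.112 [274 199   7   6  32] [571.3  30.4] [13.8 22.1] 14.6
```

Jaw is at about 64 mm, and half-pressed is about 78.5. Advancing 14.5 mm more.

>>> carry_out(moves=[{"tx": 0.024,"ty": -0.2,"tz": 0,"wx": 0,"wy": 0,"wz": 0,"claw": 1},{"tx": 0.024,"ty": -0.2,"tz": 0,"wx": 0,"wy": 0,"wz": 0,"claw": 1},{"tx": 0.024,"ty": -0.2,"tz": 0,"wx": 0,"wy": 0,"wz": 0,"claw": 1},{"tx": 0.012,"ty": -0.1,"tz": 0,"wx": 0,"wy": 0,"wz": 0,"claw": 1},{"tx": 0,"ty": 0,"tz": 0,"wx": 0,"wy": 0,"wz": 0,"claw": 1}])

```text
clock: 16.58
tcp_pos: [0.601, -0.022, 0.0638]
orientation: [0.0, -0.061, 0.998, 0.003]
wrist_force: [-1.0, 7.6, 6.5]
finger_gap: 0.0116
grip_force: 31.9
```

>>> carry_out(moves=[{"tx": 0.024,"ty": -0.2,"tz": 0,"wx": 0,"wy": 0,"wz": 0,"claw": 1},{"tx": 0.024,"ty": -0.2,"tz": 0,"wx": 0,"wy": 0,"wz": 0,"claw": 1},{"tx": 0.024,"ty": -0.2,"tz": 0,"wx": 0,"wy": 0,"wz": 0,"claw": 1},{"tx": 0.018,"ty": -0.15,"tz": 0,"wx": 0,"wy": 0,"wz": 0,"claw": 1},{"tx": 0,"ty": 0,"tz": 0,"wx": 0,"wy": 0,"wz": 0,"claw": 1},{"tx": 0,"ty": 0,"tz": 0,"wx": 0,"wy": 0,"wz": 0,"claw": 1}])

```text
clock: 17.32
tcp_pos: [0.6018, -0.0292, 0.0638]
orientation: [0.0, -0.061, 0.998, 0.003]
wrist_force: [-1.2, 8.5, 6.8]
finger_gap: 0.0115
grip_force: 31.9
```

```bash
python3 m.py
```

```text
17.325 [ 0.6018 -0.0292  0.0638] [-1.2  8.5  6.8] 0.011456744976097498
jaw by tcp 78.49622742431848
side 0.0875 [262 202   9   4  28] [600.4 -12.9] [20.3 11.6] 1.1
side 0.0805 [261 204  13   5  34] [597.4 -16.7] [31.  19.8] 9.0
side 0.112 [262 194  11   6  51] [597.6   6. ] [26.8 27.8] 13.5
side 0.112 [274 197   6   6  30] [572.3  17. ] [12.3 22.1] 3.1
```

Jaw is at about 78 mm. Release, rise and step back to the robot's side to look from the top.

>>> carry_out(moves=[{"tx": 0,"ty": 0,"tz": 0,"wx": 0,"wy": 0,"wz": 0,"claw": 0.6},{"tx": 0,"ty": 0,"tz": 0,"wx": 0,"wy": 0,"wz": 0,"claw": 0.4},{"tx": 0,"ty": 0,"tz": 0,"wx": 0,"wy": 0,"wz": 0,"claw": 0.4},{"tx": 0,"ty": 0,"tz": 2,"wx": 0,"wy": 0,"wz": 0,"claw": 0.4},{"tx": 0,"ty": 0,"tz": 3,"wx": 0,"wy": 0,"wz": 0,"claw": 0.4},{"tx": 0,"ty": 0,"tz": 5,"wx": 0,"wy": 0,"wz": 0,"claw": 0.4},{"tx": 0,"ty": 0,"tz": 3,"wx": 0,"wy": 0,"wz": 0,"claw": 1}])

```text
clock: 18.3
tcp_pos: [0.6026, -0.0331, 0.1957]
orientation: [0.001, -0.059, 0.998, -0.0]
wrist_force: [1.6, -0.2, 0.0]
finger_gap: 0.0085
grip_force: 0.0
```

>>> carry_out(moves=[{"tx": -2,"ty": 5,"tz": 0,"wx": 0,"wy": 0,"wz": 0,"claw": 1},{"tx": -2,"ty": 5,"tz": 0,"wx": 0,"wy": 0,"wz": 0,"claw": 1},{"tx": -2,"ty": 5,"tz": 0,"wx": 0,"wy": 0,"wz": 0,"claw": 1},{"tx": -2,"ty": 5,"tz": 0,"wx": 0,"wy": 0,"wz": 0,"claw": 1},{"tx": -2,"ty": 3,"tz": 0,"wx": 0,"wy": 0,"wz": 0,"claw": 1},{"tx": 0,"ty": 0,"tz": 0,"wx": 0,"wy": 0,"wz": 0,"claw": 1},{"tx": 0,"ty": 0,"tz": 0,"wx": 0,"wy": 0,"wz": 0,"claw": 1}])

```text
clock: 19.18
tcp_pos: [0.5023, 0.1969, 0.1933]
orientation: [0.0, -0.06, 0.998, -0.0]
wrist_force: [0.2, -0.5, 0.6]
finger_gap: 0.0002
grip_force: 0.0
```

```bash
python3 m.py; python3 - <<'E'
from h import *
t=np.load('top1.npz');a=np.load('side1.npz')
cv2.imwrite('pics/closed.png',np.hstack([cv2.resize(t['image'][145:235,235:375],(467,300),interpolation=2),cv2.resize(a['image'][150:270,210:350],(333,300),interpolation=2)]))
E
```

```text
19.175 [0.5023 0.1969 0.1933] [ 0.2 -0.5  0.6] 0.000240013566216207
jaw by tcp -158.00683869339392
top 0.0875 [358 164   8  30 133] [ 616.6 -144.6] [62.7 11.6] 6.2
top 0.0875 [324 168   8  28 152] [608.7 -72.6] [59.  12.1] 6.5
top 0.0805 [333 170  10  24  97] [610.4 -92.9] [50.4 14.4] 14.3
top 0.0805 [304 177   7  16  74] [602.3 -28.9] [32.5 12.5] 7.4
top 0.112 [340 167  22  22 378] [ 613.4 -116.6] [43.1 43. ] 77.2
top 0.112 [282 191  12   8  82] [576.7  12.7] [14.7 23. ] 2.2
side 0.0875 [254 187  22   8  69] [ 613.4 -117.3] [59.6 53.1] 1.0
side 0.0875 [255 196  22   3  43] [605.4 -67.8] [56.  12.3] 5.8
side 0.0805 [257 193  17   3  34] [ 610.  -104.1] [44.8 26.8] 1.6
side 0.0805 [255 197  19   4  47] [609.2 -66.4] [48.4  8.6] 10.8
side 0.0805 [261 204  13   3  36] [598.2 -22.8] [31.   9.4] 5.7
side 0.112 [257 178  17   8 117] [ 610.3 -111.7] [38.4 41.9] 52.1
side 0.112 [273 197   7   6  29] [572.5  15.9] [13.7 23.6] 12.6
```

View pics/closed.png

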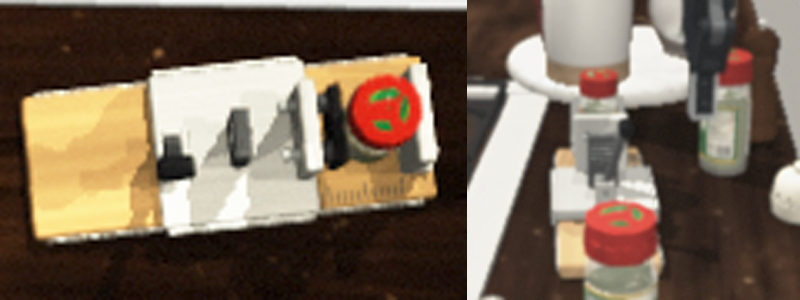

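The jar stands against the fixed jaw: crop cap at (385,112), jaw plate (312,128), pad (333,125), fixed plate (420,115). Plate spacing puts the jaw at about 76.6 mm. I'll check the pad's compression directly against the first picture.

```bash
python3 - <<'E'
from h import *
uy=np.array([-.12,.993])
for f in('top0.npz','top1.npz'):
    d=dict(np.load(f)); W=pts(d); V=d['image'].max(-1); S=W[...,:2]@uy*1000; X=W[...,:2]@np.array([.993,.12])*1000
    roi=(W[...,0]>.55)&(W[...,0]<.66)&(W[...,1]<.03)&(W[...,1]>-.16)
    pl=roi&(W[...,2]>.0875)&(W[...,2]<.097)&(V>120); 
    s=S[pl]; mov=s[s>-150] if 0 else s
    c=np.sort(s); g=np.argmax(np.diff(c)); big=c[g+1:]
    print(f,'fixed',c[:g+1].mean().round(1),'moving',big.mean().round(1))
    m=roi&(V<70)&(W[...,2]>.078)&(W[...,2]<.0875)&(S<big.min())
    for lo,hi in((575,590),(575,605),(600,625)):
        q=m&(X>lo)&(X<hi); print(' pad X',lo,hi,q.sum(),np.median(S[q]).round(1),S[q].min().round(1),S[q].max().round(1))
    a=X[m];print(' padX range',a.min(),a.max())
E
```

```text
top0.npz fixed -217.2 moving -82.1
 pad X 575 590 20 -104.9 -108.1 -101.7
 pad X 575 605 38 -105.2 -108.1 -101.7
 pad X 600 625 25 -104.9 -107.7 -100.7
 padX range 569.3482535945054 617.5162771288883
top1.npz fixed -218.1 moving -144.9
  return _methods._mean(a, axis=axis, dtype=dtype,
  ret = ret.dtype.type(ret / rcount)
Traceback (most recent call last):
ValueError: zero-size array to reduction operation minimum which has no identity
```

```bash
python3 - <<'E'
from h import *
uy=np.array([-.12,.993])
for f in('top0.npz','top1.npz'):
    d=dict(np.load(f)); W=pts(d); im=d['image'].astype(int); V=im.max(-1); S=W[...,:2]@uy*1000; X=W[...,:2]@np.array([.993,.12])*1000
    sat=V-im.min(-1)
    roi=(X>565)&(X<622)&(S>-190)&(S<-60)
    pl=roi&(W[...,2]>.087)&(W[...,2]<.097)&(V>130)&(sat<50); s=S[pl]; print(f,'plate',np.median(s).round(1),s.min(),s.max())
    m=roi&(V<80)&(W[...,2]>.077)&(W[...,2]<.0885)&(S<np.median(s)-5)
    for lo,hi in((565,585),(585,605),(605,625)):
        q=m&(X>lo)&(X<hi); print('  ',lo,q.sum(), 'sep',(np.median(s)-S[q].mean()).round(2) if q.any() else None)
E
```

```text
top0.npz plate -82.4 -88.57079675347782 -76.75829786386605
   565 25 sep 22.23
   585 25 sep 22.98
   605 22 sep 22.12
top1.npz plate -145.0 -150.7796267591081 -98.42249146891274
   565 37 sep 17.3
   585 39 sep 18.53
   605 25 sep 17.04
```

The pad has moved in about 4.8 mm, by plate-to-pad distance. That is a little under half of 12 mm, so I'll re-grip and nudge about 1.5 mm.

>>> carry_out(moves=[{"tx": 1.98,"ty": -4.5,"tz": 0,"wx": 0,"wy": 0,"wz": 0,"claw": 0.35},{"tx": 1.98,"ty": -4.5,"tz": 0,"wx": 0,"wy": 0,"wz": 0,"claw": 0.35},{"tx": 1.98,"ty": -4.5,"tz": 0,"wx": 0,"wy": 0,"wz": 0,"claw": 0.35},{"tx": 1.98,"ty": -4.5,"tz": 0,"wx": 0,"wy": 0,"wz": 0,"claw": 0.35},{"tx": 1.98,"ty": -4.5,"tz": 0,"wx": 0,"wy": 0,"wz": 0,"claw": 0.35},{"tx": 0,"ty": 0,"tz": -5,"wx": 0,"wy": 0,"wz": 0,"claw": 0.35},{"tx": 0,"ty": 0,"tz": -4,"wx": 0,"wy": 0,"wz": 0,"claw": 0.35},{"tx": 0,"ty": 0,"tz": 0,"wx": 0,"wy": 0,"wz": 0,"claw": 0.35}])

```text
clock: 20.27
tcp_pos: [0.5981, -0.0289, 0.0998]
orientation: [-0.004, -0.058, 0.998, 0.001]
wrist_force: [-0.5, 0.5, -0.2]
finger_gap: 0.0278
grip_force: 0.0
```

>>> carry_out(moves=[{"tx": 0,"ty": 0,"tz": 0,"wx": 0,"wy": 0,"wz": 0,"claw": 0.35},{"tx": 0,"ty": 0,"tz": 0,"wx": 0,"wy": 0,"wz": 0,"claw": 0.35}])

```text
clock: 20.52
tcp_pos: [0.6025, -0.0282, 0.1057]
orientation: [0.002, -0.059, 0.998, -0.0]
wrist_force: [-0.4, -0.3, -0.1]
finger_gap: 0.0277
grip_force: 0.0
```

>>> carry_out(moves=[{"tx": 0,"ty": 0,"tz": -1.4,"wx": 0,"wy": 0,"wz": 0,"claw": 0.35},{"tx": 0,"ty": 0,"tz": -1.3,"wx": 0,"wy": 0,"wz": 0,"claw": 0.35},{"tx": 0,"ty": 0,"tz": -1.3,"wx": 0,"wy": 0,"wz": 0,"claw": 0.35},{"tx": 0,"ty": 0,"tz": 0,"wx": 0,"wy": 0,"wz": 0,"claw": 0.35},{"tx": 0,"ty": 0,"tz": 0,"wx": 0,"wy": 0,"wz": 0,"claw": 0.35}])

```text
clock: 21.15
tcp_pos: [0.6008, -0.0278, 0.0632]
orientation: [-0.0, -0.06, 0.998, 0.0]
wrist_force: [0.5, -0.0, -0.3]
finger_gap: 0.028
grip_force: 0.0
```

>>> carry_out(moves=[{"tx": 0,"ty": 0,"tz": 0,"wx": 0,"wy": 0,"wz": 0,"claw": 0.55},{"tx": 0,"ty": 0,"tz": 0,"wx": 0,"wy": 0,"wz": 0,"claw": 0.65},{"tx": 0,"ty": 0,"tz": 0,"wx": 0,"wy": 0,"wz": 0,"claw": 0.8},{"tx": 0,"ty": 0,"tz": 0,"wx": 0,"wy": 0,"wz": 0,"claw": 1},{"tx": 0,"ty": 0,"tz": 0,"wx": 0,"wy": 0,"wz": 0,"claw": 1},{"tx": 0,"ty": 0,"tz": 0,"wx": 0,"wy": 0,"wz": 0,"claw": 1}])

```text
clock: 21.9
tcp_pos: [0.6013, -0.0283, 0.0639]
orientation: [0.0, -0.059, 0.998, -0.0]
wrist_force: [-0.3, -4.5, 5.0]
finger_gap: 0.0114
grip_force: 31.5
```

>>> carry_out(moves=[{"tx": 0.024,"ty": -0.2,"tz": 0,"wx": 0,"wy": 0,"wz": 0,"claw": 1},{"tx": 0.024,"ty": -0.2,"tz": 0,"wx": 0,"wy": 0,"wz": 0,"claw": 1},{"tx": 0.012,"ty": -0.1,"tz": 0,"wx": 0,"wy": 0,"wz": 0,"claw": 1},{"tx": 0,"ty": 0,"tz": 0,"wx": 0,"wy": 0,"wz": 0,"claw": 1},{"tx": 0,"ty": 0,"tz": 0,"wx": 0,"wy": 0,"wz": 0,"claw": 1}])

```text
clock: 22.52
tcp_pos: [0.6014, -0.0295, 0.0639]
orientation: [0.0, -0.061, 0.998, 0.003]
wrist_force: [-0.8, 8.7, 7.7]
finger_gap: 0.0113
grip_force: 32.0
```

>>> carry_out(moves=[{"tx": 0.018,"ty": -0.13,"tz": 0,"wx": 0,"wy": 0,"wz": 0,"claw": 1},{"tx": 0,"ty": 0,"tz": 0,"wx": 0,"wy": 0,"wz": 0,"claw": 1},{"tx": 0,"ty": 0,"tz": 0,"wx": 0,"wy": 0,"wz": 0,"claw": 1}])

```text
clock: 22.9
tcp_pos: [0.6015, -0.0306, 0.0639]
orientation: [0.0, -0.061, 0.998, 0.003]
wrist_force: [-1.5, 8.6, 7.6]
finger_gap: 0.0116
grip_force: 32.0
```

>>> carry_out(moves=[{"tx": 0,"ty": 0,"tz": 0,"wx": 0,"wy": 0,"wz": 0,"claw": 0.6},{"tx": 0,"ty": 0,"tz": 0,"wx": 0,"wy": 0,"wz": 0,"claw": 0.4},{"tx": 0,"ty": 0,"tz": 0,"wx": 0,"wy": 0,"wz": 0,"claw": 0.4},{"tx": 0,"ty": 0,"tz": 2,"wx": 0,"wy": 0,"wz": 0,"claw": 0.4},{"tx": 0,"ty": 0,"tz": 3,"wx": 0,"wy": 0,"wz": 0,"claw": 0.4},{"tx": 0,"ty": 0,"tz": 5,"wx": 0,"wy": 0,"wz": 0,"claw": 0.4},{"tx": 0,"ty": 0,"tz": 3,"wx": 0,"wy": 0,"wz": 0,"claw": 1}])

```text
clock: 23.78
tcp_pos: [0.6024, -0.0345, 0.1957]
orientation: [0.001, -0.059, 0.998, -0.0]
wrist_force: [-0.1, -0.5, -0.7]
finger_gap: 0.0084
grip_force: 0.0
```

>>> carry_out(moves=[{"tx": -2,"ty": 5,"tz": 0,"wx": 0,"wy": 0,"wz": 0,"claw": 1},{"tx": -2,"ty": 5,"tz": 0,"wx": 0,"wy": 0,"wz": 0,"claw": 1},{"tx": -2,"ty": 5,"tz": 0,"wx": 0,"wy": 0,"wz": 0,"claw": 1},{"tx": -2,"ty": 5,"tz": 0,"wx": 0,"wy": 0,"wz": 0,"claw": 1},{"tx": -2,"ty": 3,"tz": 0,"wx": 0,"wy": 0,"wz": 0,"claw": 1},{"tx": 0,"ty": 0,"tz": 0,"wx": 0,"wy": 0,"wz": 0,"claw": 1},{"tx": 0,"ty": 0,"tz": 0,"wx": 0,"wy": 0,"wz": 0,"claw": 1}])

```text
clock: 24.65
tcp_pos: [0.502, 0.1956, 0.1933]
orientation: [0.0, -0.06, 0.998, -0.0]
wrist_force: [0.1, -0.4, -1.2]
finger_gap: -0.0002
grip_force: 0.0
```

```bash
python3 m.py | grep -v side; python3 - <<'E'
from h import *
uy=np.array([-.12,.993])
for f in('top0.npz','top1.npz'):
    d=dict(np.load(f)); W=pts(d); im=d['image'].astype(int); V=im.max(-1); S=W[...,:2]@uy*1000; X=W[...,:2]@np.array([.993,.12])*1000
    sat=V-im.min(-1)
    roi=(X>565)&(X<622)&(S>-190)&(S<-60)
    pl=roi&(W[...,2]>.087)&(W[...,2]<.097)&(V>130)&(sat<50); s=S[pl]; print(f,'plate',np.median(s).round(1))
    m=roi&(V<80)&(W[...,2]>.077)&(W[...,2]<.0885)&(S<np.median(s)-5)
    for lo,hi in((565,585),(585,605),(605,625)):
        q=m&(X>lo)&(X<hi); print('  ',lo,q.sum(), 'sep',(np.median(s)-S[q].mean()).round(2) if q.any() else None)
E
```

```text
24.65 [0.502  0.1956 0.1933] [ 0.1 -0.4 -1.2] -0.00022106423627530852
jaw by tcp -156.69961562285974
top 0.0875 [358 164   8  30 128] [ 616.8 -145.3] [62.9 11.7] 5.8
top 0.0875 [325 168   8  28 152] [608.8 -73.9] [59.1 12. ] 7.2
top 0.0805 [333 170  19  24 107] [605.7 -94.8] [56.3 29.2] 37.2
top 0.0805 [305 177   7  16  72] [602.4 -30.4] [33.1 11.8] 7.7
top 0.112 [340 167  22  22 377] [ 613.3 -116.5] [42.9 43.3] 85.8
top 0.112 [283 191  11   8  81] [576.8  11.6] [14.8 21. ] 1.8
top0.npz plate -82.4
   565 25 sep 22.23
   585 25 sep 22.98
   605 22 sep 22.12
top1.npz plate -146.1
   565 36 sep 16.33
   585 38 sep 17.66
   605 24 sep 16.09
```

The pad is now pressed about 5.8 mm, so halfway, and the jar is still against the fixed jaw. Next the lever: knob at about (0.575, 0.013, 0.110). I'll stage on its robot side with shut fingers.

>>> carry_out(moves=[{"tx": 1.16,"ty": -4.64,"tz": 0,"wx": 0,"wy": 0,"wz": 0,"claw": 1},{"tx": 1.16,"ty": -4.64,"tz": 0,"wx": 0,"wy": 0,"wz": 0,"claw": 1},{"tx": 1.16,"ty": -4.64,"tz": 0,"wx": 0,"wy": 0,"wz": 0,"claw": 1},{"tx": 1.06,"ty": -4.64,"tz": 0,"wx": 0,"wy": 0,"wz": 0,"claw": 1},{"tx": 0,"ty": 0,"tz": -4,"wx": 0,"wy": 0,"wz": 0,"claw": 1},{"tx": 0,"ty": 0,"tz": -4,"wx": 0,"wy": 0,"wz": 0,"claw": 1},{"tx": 0,"ty": 0,"tz": -1.8,"wx": 0,"wy": 0,"wz": 0,"claw": 1},{"tx": 0,"ty": 0,"tz": 0,"wx": 0,"wy": 0,"wz": 0,"claw": 1}])

```text
clock: 25.75
tcp_pos: [0.5459, 0.0092, 0.0936]
orientation: [-0.002, -0.059, 0.998, 0.0]
wrist_force: [-0.3, 0.7, 0.4]
finger_gap: -0.0002
grip_force: 0.0
```

>>> carry_out(moves=[{"tx": 0.8,"ty": 0.1,"tz": 0,"wx": 0,"wy": 0,"wz": 0,"claw": 1},{"tx": 0.8,"ty": 0.1,"tz": 0,"wx": 0,"wy": 0,"wz": 0,"claw": 1},{"tx": 0.8,"ty": 0.1,"tz": 0,"wx": 0,"wy": 0,"wz": 0,"claw": 1},{"tx": 0.8,"ty": 0.1,"tz": 0,"wx": 0,"wy": 0,"wz": 0,"claw": 1},{"tx": 0.8,"ty": 0.1,"tz": 0,"wx": 0,"wy": 0,"wz": 0,"claw": 1},{"tx": 0.8,"ty": 0.1,"tz": 0,"wx": 0,"wy": 0,"wz": 0,"claw": 1},{"tx": 0.8,"ty": 0.1,"tz": 0,"wx": 0,"wy": 0,"wz": 0,"claw": 1}])

```text
clock: 26.62
tcp_pos: [0.6033, 0.0175, 0.095]
orientation: [-0.0, -0.06, 0.998, 0.0]
wrist_force: [-1.7, 0.5, -0.2]
finger_gap: -0.0
grip_force: 0.5
```

```bash
cat > k.py <<'E'
from h import *
d=cam('side'); W=pts(d); V=d['image'].max(-1); p=env.get_state()['tcp_pos']*1000
gx=lambda q:(q[...,0]-601.2)*.993+(q[...,1]+26.8)*.12
gy=lambda q:(q[...,1]+26.8)*.993-(q[...,0]-601.2)*.12
print('tcp gauge',gx(p),gy(p),p[2]); G=W*1000
m=(V<75)&(np.abs(gx(G))<100)&(gy(G)>25)&(gy(G)<75)&(G[...,2]>35)&(G[...,2]<125)
v,u=np.where(m);q=G[m];
for i in range(0,len(q),max(1,len(q)//25)): print(u[i],v[i],gx(q)[i].round(),gy(q)[i].round(),q[i,2].round())
E
python3 k.py
```

```text
tcp gauge 8.574347956666372 43.56580149314468 95.10312622555229
264 197 7.0 51.0 124.0
263 198 10.0 57.0 124.0
266 198 3.0 60.0 124.0
262 199 12.0 58.0 121.0
265 199 5.0 59.0 122.0
254 200 31.0 42.0 113.0
257 200 24.0 43.0 113.0
264 200 7.0 51.0 116.0
253 201 34.0 43.0 111.0
256 201 27.0 53.0 115.0
263 201 10.0 61.0 117.0
266 201 3.0 61.0 117.0
255 202 29.0 51.0 111.0
258 202 22.0 51.0 111.0
264 202 8.0 59.0 114.0
253 203 34.0 53.0 109.0
257 203 24.0 56.0 111.0
263 203 10.0 59.0 111.0
253 204 34.0 54.0 107.0
256 204 27.0 52.0 106.0
262 204 12.0 58.0 108.0
265 204 5.0 57.0 108.0
255 205 29.0 53.0 104.0
258 205 22.0 54.0 105.0
264 205 8.0 57.0 105.0
257 206 25.0 56.0 103.0
259 209 20.0 50.0 92.0
```

The knob is past upright at gauge x≈28, z≈107. Pushing on and down.

>>> carry_out(moves=[{"tx": 0.74,"ty": 0.09,"tz": -0.4,"wx": 0,"wy": 0,"wz": 0,"claw": 1},{"tx": 0.74,"ty": 0.09,"tz": -0.4,"wx": 0,"wy": 0,"wz": 0,"claw": 1},{"tx": 0.74,"ty": 0.09,"tz": -0.4,"wx": 0,"wy": 0,"wz": 0,"claw": 1},{"tx": 0.74,"ty": 0.09,"tz": -0.4,"wx": 0,"wy": 0,"wz": 0,"claw": 1},{"tx": 0.74,"ty": 0.09,"tz": -0.4,"wx": 0,"wy": 0,"wz": 0,"claw": 1},{"tx": 0,"ty": 0,"tz": 0,"wx": 0,"wy": 0,"wz": 0,"claw": 1}])

```text
clock: 27.42
tcp_pos: [0.6407, 0.0219, 0.0748]
orientation: [0.0, -0.06, 0.998, 0.0]
wrist_force: [-0.8, -0.3, -0.0]
finger_gap: -0.0001
grip_force: 0.0
```

>>> carry_out(moves=[{"tx": 0.5,"ty": 0.06,"tz": 0,"wx": 0,"wy": 0,"wz": 0,"claw": 1},{"tx": 0.5,"ty": 0.06,"tz": 0,"wx": 0,"wy": 0,"wz": 0,"claw": 1},{"tx": 0.5,"ty": 0.06,"tz": -0.2,"wx": 0,"wy": 0,"wz": 0,"claw": 1},{"tx": 0,"ty": 0,"tz": -0.4,"wx": 0,"wy": 0,"wz": 0,"claw": 1},{"tx": 0,"ty": 0,"tz": -0.3,"wx": 0,"wy": 0,"wz": 0,"claw": 1},{"tx": 0,"ty": 0,"tz": 0,"wx": 0,"wy": 0,"wz": 0,"claw": 1}])

```text
clock: 28.18
tcp_pos: [0.6545, 0.0236, 0.0658]
orientation: [-0.001, -0.06, 0.998, 0.0]
wrist_force: [0.5, -0.3, -0.4]
finger_gap: -0.0001
grip_force: 0.0
```

```bash
python3 k.py|head -1
```

```text
tcp gauge 58.94967024759855 43.67219899835612 65.87767178433066
```

Now over the knob. Pressing down gently until the stop is felt.

>>> carry_out(moves=[{"tx": 0,"ty": 0,"tz": -0.2,"wx": 0,"wy": 0,"wz": 0,"claw": 1},{"tx": 0,"ty": 0,"tz": -0.2,"wx": 0,"wy": 0,"wz": 0,"claw": 1},{"tx": 0,"ty": 0,"tz": -0.1,"wx": 0,"wy": 0,"wz": 0,"claw": 1},{"tx": 0,"ty": 0,"tz": 0,"wx": 0,"wy": 0,"wz": 0,"claw": 1},{"tx": 0,"ty": 0,"tz": 0,"wx": 0,"wy": 0,"wz": 0,"claw": 1}])

```text
clock: 28.85
tcp_pos: [0.6549, 0.0235, 0.0613]
orientation: [-0.0, -0.06, 0.998, 0.0]
wrist_force: [0.3, 0.4, -0.1]
finger_gap: 0.0001
grip_force: 0.1
```

>>> carry_out(moves=[{"tx": 0,"ty": 0,"tz": -0.15,"wx": 0,"wy": 0,"wz": 0,"claw": 1},{"tx": 0,"ty": 0,"tz": 0,"wx": 0,"wy": 0,"wz": 0,"claw": 1},{"tx": 0,"ty": 0,"tz": 0,"wx": 0,"wy": 0,"wz": 0,"claw": 1}])

```text
clock: 29.22
tcp_pos: [0.655, 0.0236, 0.0608]
orientation: [0.0, -0.06, 0.998, -0.0]
wrist_force: [-2.2, -0.6, 5.6]
finger_gap: 0.0
grip_force: 3.1
```

>>> carry_out(moves=[{"tx": 0,"ty": 0,"tz": -0.2,"wx": 0,"wy": 0,"wz": 0,"claw": 1},{"tx": 0,"ty": 0,"tz": 0,"wx": 0,"wy": 0,"wz": 0,"claw": 1},{"tx": 0,"ty": 0,"tz": 0,"wx": 0,"wy": 0,"wz": 0,"claw": 1}])

```text
clock: 29.6
tcp_pos: [0.6552, 0.0236, 0.0604]
orientation: [0.001, -0.06, 0.998, -0.0]
wrist_force: [-5.9, -0.2, 14.4]
finger_gap: 0.0004
grip_force: 6.9
```

>>> carry_out(moves=[{"tx": 0,"ty": 0,"tz": 2,"wx": 0,"wy": 0,"wz": 0,"claw": 1},{"tx": 0,"ty": 0,"tz": 5,"wx": 0,"wy": 0,"wz": 0,"claw": 1},{"tx": 0,"ty": 0,"tz": 6,"wx": 0,"wy": 0,"wz": 0,"claw": 1},{"tx": -3,"ty": 5,"tz": 0,"wx": 0,"wy": 0,"wz": 0,"claw": 1},{"tx": -3,"ty": 5,"tz": 0,"wx": 0,"wy": 0,"wz": 0,"claw": 1},{"tx": -3,"ty": 5,"tz": 0,"wx": 0,"wy": 0,"wz": 0,"claw": 1},{"tx": -3,"ty": 3,"tz": 0,"wx": 0,"wy": 0,"wz": 0,"claw": 1},{"tx": 0,"ty": 0,"tz": 0,"wx": 0,"wy": 0,"wz": 0,"claw": 1}])

```text
clock: 30.6
tcp_pos: [0.5326, 0.2057, 0.188]
orientation: [-0.001, -0.062, 0.998, 0.0]
wrist_force: [0.6, 0.1, -0.7]
finger_gap: 0.0002
grip_force: 0.0
```

```bash
python3 m.py; python3 - <<'E'
from h import *
t=np.load('top1.npz');a=np.load('side1.npz')
cv2.imwrite('pics/final.png',np.hstack([cv2.resize(t['image'][135:300,140:440],(509,280),interpolation=2),cv2.resize(a['image'][150:330,200:360],(249,280),interpolation=2)]))
W=pts(dict(t));V=t['image'].max(-1);G=W*1000
gx=(G[...,0]-1.5-601.2)*.993+(G[...,1]+1.7+26.8)*.12; gy=(G[...,1]+1.7+26.8)*.993-(G[...,0]-1.5-601.2)*.12
m=(V<75)&(gx>50)&(gx<85)&(gy>28)&(gy<58)&(G[...,2]>40); print('knob',m.sum(),gx[m].mean(),gy[m].mean(),np.percentile(G[...,2][m],[50,90]))
E
```

```text
30.6 [0.5326 0.2057 0.188 ] [ 0.6  0.1 -0.7] 0.0001818860063331338
jaw by tcp -163.1099455052689
top 0.0875 [358 164   8  30 133] [ 616.7 -145. ] [62.9 11.5] 5.4
top 0.0875 [325 168   8  28 150] [608.7 -74.1] [58.9 12.2] 6.2
top 0.0805 [333 170  19  24 107] [605.5 -94.9] [56.1 29.5] 37.5
top 0.0805 [305 177   7  16  71] [602.7 -30.6] [33.  12.1] 6.2
top 0.112 [340 167  22  22 379] [ 613.7 -116.5] [42.6 43. ] 89.9
side 0.0875 [254 187  20   8  65] [ 621.3 -114.6] [36.1 63.8] 63.2
side 0.0875 [255 196  22   3  42] [605.3 -69.5] [56.4 10.7] 8.8
side 0.0805 [257 192  17   4  34] [ 609.7 -105.8] [44.6 25.6] 3.8
side 0.0805 [255 197  23   4  60] [603.7 -67.3] [59.3  9.3] 9.4
side 0.0805 [261 203  13   4  42] [598.7 -26.9] [31.7 13.9] 11.3
side 0.112 [257 178  17   8 115] [ 609.3 -112.1] [44.1 39.3] 9.0
knob 75 66.25124143944547 43.501883609359005 [58.95412342 62.61556565]
```

View pics/final.png

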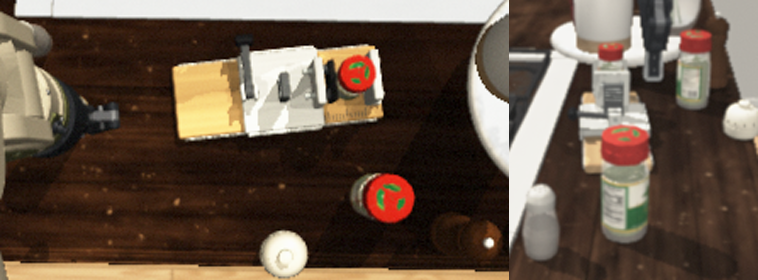

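The lever lies flat toward +x: knob at crop (244,42), top z ≈ 61 mm, as expected at its end stop. The jar is still held upright at (357,72), the jaw hasn't moved, and the bystanders stand where they were. Handing in.

```bash
python3 -c "
from workcell import env
print(env.hand_in())"
```

```text
the job is handed in; nothing more can be done
None
```

The job is handed in with no verdict returned: the spice jar stands upright in the closed gauge with the pad pressed about halfway (roughly 5.8 of 12 mm), the lock lever is down at its end stop, and the salt shaker, kitchen timer and pepper mill were not disturbed.

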